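# Lock the squeeze-tab cap on to the classroom water filter

### The job

Fit the loose blue cap with the two orange side tabs to the mouth of the clear water-filter column: keep its tabs squeezed in, set its nose in the mouth, feel for the ring's two slots with a light press and a slow clockwise turn (seen from above) until the cap drops in, then push it down on to its seal and go on turning clockwise to the stop. Let go there so that both tabs spring out and lock the cap, upright and fully down, and leave it. Do not crush the tabs or force the ring, and leave the other things on the desk as they are.

Things in the scene. Friction and masses are not known exactly. Their poses are not given: they have to be found in the camera images.
- cap_center (a point): Centre of the loose blue cap, 32 mm above its foot, z up its axis. White nose 42 mm dia, 20 mm tall, foot tapered to 34; two orange lugs on it along +-x (marked by bars on the shoulder), 8 wide, out to 27.5, undersides 8 mm above the foot; shoulder disc 59 dia 20 mm up; hub 37 dia, white hose stub 68 mm up. Same after a half turn. 130 g.
- tab_left (a joint): Orange tab on the cap's +y side; tab_right is its mirror. Upright grip pad 18 mm wide, 30 to 64 mm above the foot; outer faces 60 mm apart when out, 50 squeezed in. 0 = out, grows to 0.005 m = fully in. Spring: 5 N to start, 11 N fully in per side. A tooth at its foot clears the ring's wall only beyond about 4 mm. A grip of 15 to 25 N is right; breaks near 50 N.
- tab_right (a joint): The tab on the cap's -y side, as tab_left: 0 = out, 0.005 m = fully squeezed. With the cap turned home both teeth face notches in the ring's wall, and both tabs spring back to 0 when let go; short of home the wall keeps them partly in.
- mouth (a point): Centre of the column's mouth, level with the top of the locking ring's white flange (5 mm thick, bore 45 mm dia); z up. A grey guard wall 64 mm inside, 79 outside, 12 mm high, stands on the flange: keep the fingertips above it. The bracket is on +x. The ring was screwed on by hand: its two lug slots lie 6 to 54 deg clockwise (from above) of the +-x line, 4 deg of play; a 5 N press finds them.
- column: Fixed filter column, 177 mm high, on its 150 x 124 mm board; origin under its axis, axes as the mouth. From the slots the cap turns 26 deg clockwise to a stop: home. Seal face 16 mm below the flange top, on a spring: 3 N at touch, 9 N when the shoulder meets the flange. Lugs pass with the shoulder within 2 mm of the flange. Ring and lugs break above 45 N: press below 18 N, twist below 0.5 N m.
- cap: The same blue cap; origin at the centre of its foot, z up, tabs on +-y, lugs on +-x. With lugs resting on the flange the foot is 8 mm below the flange top (cap_center 24 mm above mouth); pushed fully down 20 mm below (12 above); locked and let go, the seal lifts it to 18 mm below (14 above).
- tub: Clear plastic tub, 116 mm dia, 48 mm high; origin under its centre. Leave it alone.
- gravel_jar: Brown jar with green lid, 68 mm dia, 95 mm high; origin under its centre. Leave it alone.
- carbon_jar: Black jar with green lid, 68 mm dia, 95 mm high; origin under its centre. It and the brown jar may have changed places. Leave it alone.
- beaker: Glass beaker, 72 mm dia, 90 mm high; origin under its centre. Leave it alone.
- spare_seal: Black rubber washer lying flat, 44 mm dia, 6 mm thick. Leave it alone.
- spatula: Blue-handled spatula, 190 mm long, lying along its x. Leave it alone.
- marker: Red marker pen, 15 mm thick, 140 mm long, lying along its x. Leave it alone.
Things that resemble listed ones, but are neither listed nor needed, are in the scene too. Leave any red look-alike of the cap alone.

How it is judged:
By the outcome, as a careful person would: the job done as asked, in the order asked, and still so for the second after the job is handed in, with the robot touching nothing.
It also fails if it takes over 72 s, if anything falls off the work surface, if the arm or the gripper's body presses on something with over 40 N, if the wrist force passes 120 N, or if a joint passes its speed limit or range.

### The arm

A 6-joint arm with a two-finger parallel gripper is mounted at the origin on the work surface. World frame = base frame: x ahead of the robot, y to its left, z up, the work surface at z = 0. Lengths are in m, angles in degrees, forces in N, time in s.
With the tool pointing down it reaches from about 0.4 to 0.825 m from the base axis. Payload 7 kg.
Tool frame: the origin (TCP) lies midway between the tips of the shut fingers; the grasp point (between the pads) lies 19 mm behind it; z points along the fingers, y is the line along which they close (so a half turn about z gives the same grasp; the last joint's range is limited). The gripper opens to 88 mm and grips with 3 to 60 N. Pads are 19 mm wide; open, the fingers measure 130 mm over their backs; the gripper's body (78 mm by 193 mm) begins 47 mm behind the grasp point.
Start: joints at [80.735, 20.546, 0.682, 0, -70.136, -16.507], TCP at [0.293, 0.608, 0.227] pointing down, gripper open.
Joint ranges: [-176.03, 176.03], [-82.01, 121.73], [-58.28, 71.71], [-173.87, 95.51], [-174.79, -0.11], [-173.66, 173.66]. Speed limits (degrees/s): [136.94, 136.94, 172.46, 180, 180, 180].

### API

Orientations are given as [roll, pitch, yaw] about the fixed x, y, z axes, in that order (R = Rz(yaw) Ry(pitch) Rx(roll)).
In Python, from plant import ctrl gives the robot as it stands.
- The arm moves only by the tool arm_command, never from a script. Its argument "steps" is a list of rows, each an object with "translation": the shift along the tool's x, y, z in mm, a list of three; "rotation": the turn, a rotation vector about the tool's x, y, z in units of 5 degrees (1.0 is 5 degrees), a list of three; "claw": the finger opening in mm, from 0 to 87.6. In form: [{"translation": [x, y, z], "rotation": [rx, ry, rz], "claw": claw}, ...]. A call has 1 to 5 rows; each row is the pose to reach, as a shift and turn from the pose commanded when the call began, along the tool's axes at that moment; what a row does not reach only later rows make up. A row lasts 1/10 s, in which the tool goes at most 50 mm and 8.59 degrees, less where a joint would pass 70% of its speed; a pose out of reach is approached as far as the arm can. A call with a gripper value outside its range is refused whole. The fingers move at their own pace and stop on an object; the grip force is fixed at half the most. Time passes only in rows, so rows that repeat a pose let the fingers close. It gives the time, the measured TCP pose, the force, the opening and the grip force at its end, in the units of the state.
- ctrl.get_obs(): the state, without advancing time (a new reading comes with each control period).
- ctrl.snapshot(name): name is "side" or "top"; returns (picture, depth): 420x560x3 uint8, red, green, blue; 420x560 float32, m along the optical axis (not along the pixel's ray), 0 where there is no reading.
- ctrl.calibration(name): a dict with "vertical_fov" (degrees; the focal length in pixels is half the picture's height over the tangent of half this angle, whatever the lens; pixels are square), "cx", "cy" (the principal point, pixels), "k1" (the pictures are not rectified: a ray, as slopes to the right and down, at radius r is drawn at 1 + k1 r^2 times it, then the intrinsics apply), "rvec" (rotation vector, rad) and "tvec" (3), from world to camera coordinates, as OpenCV has them. Camera axes: x right, y down, z forward; pixel columns grow to the right and rows downward; lengths in m; the calibration is good to about 2 mm. A picture is of the moment at which its call begins. calibration takes no time and is no camera call.
- ctrl.close_job(): hands the job in; it is judged then, once.
The state is a dict: "clock": time; "joint_pos": joint angles; "qvel": joint speeds; "tau": joint torques, N m; "tool_pos": TCP position; "orientation": TCP orientation; "force": force on the tool from outside, world axes, zero at the start; "moment": the same for the moment, N m; "opening": finger opening in m; "gripper_force": force on a finger pad.
Only numpy, scipy, OpenCV 4.12 (cv2) and the standard library are available. Lean on these libraries where they do the work, as an engineer would, in place of code of your own. Each camera call takes 0.05 s, during which the arm holds its last target. There are 200 camera calls.

## Working session

There is one attempt and no reset: what is moved stays moved. The work goes in short steps, Python scripts to look and compute and a tool call to move; the robot and the scene stay as the last step left them, time stands still between calls to the robot, and variables do not carry over. Pictures are saved under pics/ and viewed, at most 10 in all, crops included, and the job is handed in when it is done.

Besides the shell and the picture viewer there is one more tool, called after "Emit:" by a JSON object that holds its "name" and its "arguments", one argument or row to a line. arm_command: Moves the arm, as the interface text tells. Its arguments: {"type":"object","properties":{"steps":{"type":"array"}},"required":["steps"]}

```bash
mkdir -p pics; ls
cat > h.py <<'E'
import numpy as np,cv2
from plant import ctrl
def cal(n):
    c=ctrl.calibration(n); f=210/np.tan(np.radians(c["vertical_fov"])/2)
    R=cv2.Rodrigues(np.array(c["rvec"],float))[0]; return c,f,R,np.array(c["tvec"],float).ravel()
def slopes(n,px):
    c,f,R,t=cal(n); px=np.atleast_2d(px).astype(float)
    d=(px-[c["cx"],c["cy"]])/f; s=d.copy()
    for _ in range(30): s=d/(1+c["k1"]*(s**2).sum(1,keepdims=True))
    return s
def onplane(n,px,z):
    c,f,R,t=cal(n); s=slopes(n,px); w=np.c_[s,np.ones(len(s))]@R; o=-R.T@t
    return o+w*((z-o[2])/w[:,2])[:,None]
def pts(n,depth,px):
    c,f,R,t=cal(n); px=np.atleast_2d(px); s=slopes(n,px)
    z=depth[px[:,1],px[:,0]]; return (np.c_[s,np.ones(len(s))]*z[:,None]-t)@R
def proj(n,P):
    c,f,R,t=cal(n); q=np.atleast_2d(P)@R.T+t; s=q[:,:2]/q[:,2:]
    return s*(1+c["k1"]*(s**2).sum(1,keepdims=True))*f+[c["cx"],c["cy"]]
def snap(n,name):
    p,d=ctrl.snapshot(n); np.savez("pics/"+name+".npz",p=p,d=d); cv2.imwrite("pics/"+name+".png",p[:,:,::-1]); return p,d
E
python3 - <<'E'
from h import *
for n in("side","top"):
    snap(n,n+"0"); c,f,R,t=cal(n); print(n,c,"cam at",-R.T@t)
o=ctrl.get_obs(); print(o)
E
```

```text
pics
side {'vertical_fov': 55.325206174158225, 'cx': 273.6005362322848, 'cy': 214.80463892110984, 'k1': -0.05672989741468958, 'rvec': array([ 0.64059261, -2.67396044,  1.0849153 ]), 'tvec': array([0.47373645, 0.25929786, 0.87017921])} cam at [0.22214332 0.58841369 0.80826675]
top {'vertical_fov': 50.835426259939865, 'cx': 283.17038984315406, 'cy': 218.6159278257546, 'k1': -0.11545824135311201, 'rvec': array([ 2.14960514, -2.18826141,  0.08215441]), 'tvec': array([-0.00962189,  0.5402368 ,  1.14598403])} cam at [ 0.43526063 -0.03444053  1.1893653 ]
{'clock': 0.1, 'joint_pos': array([ 8.07363227e+01,  2.05872085e+01,  6.38178922e-01, -1.87208430e-02,
       -7.01387764e+01, -1.65088559e+01]), 'qvel': array([-0.00386465, -0.09653669,  0.11686118,  0.01371214, -0.01085282,
        0.08446872]), 'tau': array([-3.81111953e-03, -5.84161949e+01,  2.93748003e+01,  7.01539278e+00,
        1.01987863e-02, -5.49186177e-05]), 'tool_pos': array([0.29329229, 0.60743236, 0.22570828]), 'orientation': array([ 1.79910812e+02, -8.07945457e-03, -2.57789007e+01]), 'force': array([ 0.26001739, -0.61931609, -0.1250991 ]), 'moment': array([ 0.01871635, -0.01226878,  0.03238773]), 'gripper_force': 0.0, 'opening': 0.08745752640057118}
```

View pics/top0.png

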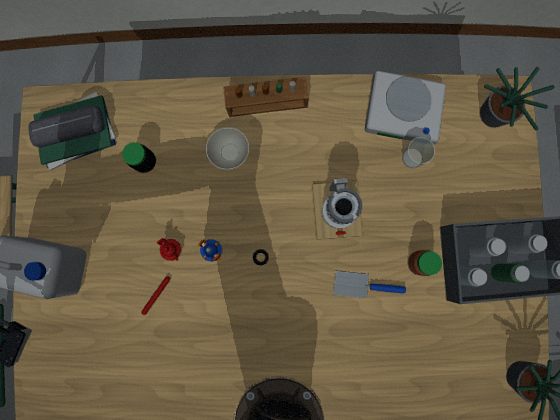

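View pics/side0.png

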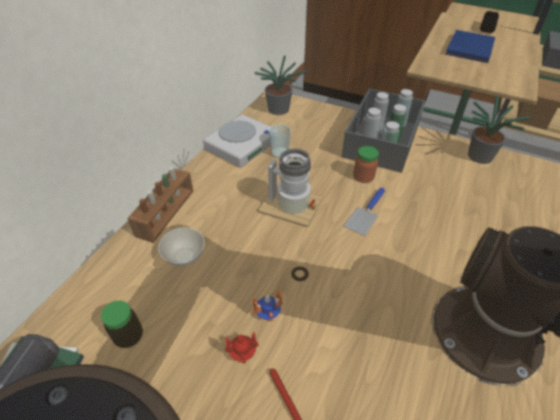

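The pictures show the blue cap with orange tabs at top (210,250) / side (267,305). Things it could be confused with are the red cap at top (171,249), the blue lid at top (36,270) and the blue spot at top (427,130). I choose (210,250). The column mouth is at top (344,206) / side (295,160).

Run:
```python
from h import *
T=np.load("pics/top0.npz");S=np.load("pics/side0.npz")
def crop(p,x,y,r): return cv2.resize(p[y-r:y+r,x-r:x+r,::-1],(400,300) if 0 else (390,290),interpolation=cv2.INTER_CUBIC)
a=np.vstack([np.hstack([crop(T['p'],210,250,22),crop(T['p'],341,206,32)]),np.hstack([crop(S['p'],267,305,25),crop(S['p'],292,180,38)])])
cv2.imwrite("pics/crop1.png",a)
for n,D,(x,y),r in(("top",T,(210,250),20),("side",S,(267,305),24)):
    p=D['p'][y-r:y+r,x-r:x+r]; h=cv2.cvtColor(p,cv2.COLOR_RGB2HSV)
    for nm,lo,hi in(("blue",(100,110,40),(130,255,255)),("orange",(3,130,90),(22,255,255))):
        m=cv2.inRange(h,lo,hi); k,l,st,ce=cv2.connectedComponentsWithStats(m)
        for i in range(1,k):
            if st[i,4]<6: continue
            px=np.argwhere(l==i)[:,::-1]+[x-r,y-r]
            P=pts(n,D['d'],px); print(n,nm,st[i,4],(ce[i]+[x-r,y-r]).round(1),"3d med",np.median(P,0).round(4),"zrange",np.percentile(P[:,2],[5,95]).round(3))
# mouth: depth points near z of column
for n,D,(x,y),r in(("top",T,(341,206),30),("side",S,(295,160),30)):
    px=np.array([(i,j) for j in range(y-r,y+r) for i in range(x-r,x+r)]); P=pts(n,D['d'],px)
    for lo,hi in((.182,.196),(.172,.181)):
        k=(P[:,2]>lo)&(P[:,2]<hi); Q=P[k]
        if k.sum()>8: 
            c,rad=cv2.minEnclosingCircle(Q[:,:2].astype(np.float32)); print(n,lo,k.sum(),"mid",np.array(c).round(4),round(rad,4),"med z",np.median(Q[:,2]).round(4))
    print(n,"zmax",np.percentile(P[:,2],[90,97,99.5]).round(4))
```

```text
top blue 274 [210.6 249.5] 3d med [0.4613 0.1709 0.0304] zrange [0.021 0.053]
top orange 13 [199.5 242.8] 3d med [0.4776 0.1966 0.0654] zrange [0.06  0.516]
top orange 24 [217.3 257.1] 3d med [0.4412 0.1513 0.0578] zrange [0.029 0.066]
side blue 196 [267.6 309.2] 3d med [0.4518 0.1846 0.0378] zrange [0.021 0.051]
side orange 59 [279.1 297.5] 3d med [0.4379 0.1565 0.0527] zrange [0.03  0.064]
side orange 57 [255.2 306.4] 3d med [0.4762 0.198  0.0473] zrange [0.028 0.065]
top 0.172 276 mid [ 0.5555 -0.1647] 0.0396 med z 0.1776
top zmax [0.1678 0.1786 0.1871]
side 0.172 224 mid [ 0.5557 -0.1656] 0.0416 med z 0.1765
side zmax [0.166  0.177  0.1793]
```

View pics/crop1.png

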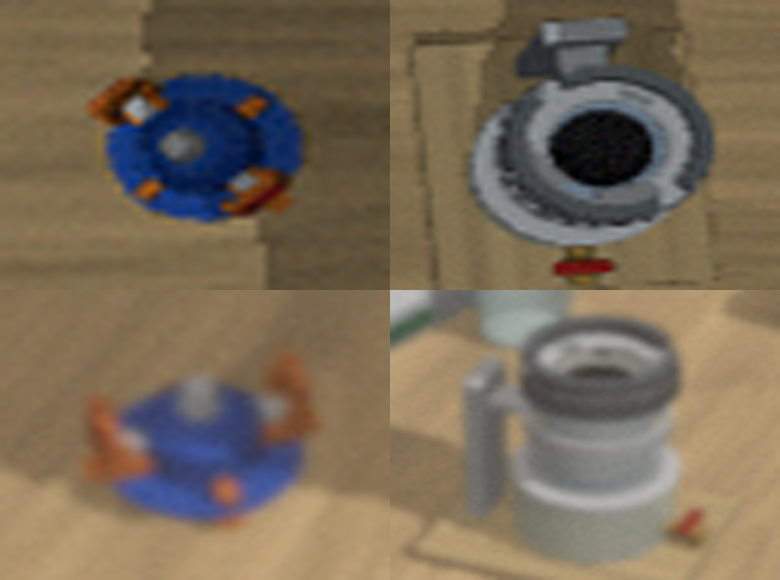

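The crop confirms the blue cap. Its tabs are at upper left (125,100) and lower right (255,190), and the orange bars lie on the other diagonal. The column mouth has its bracket towards the top of the picture. Next I'll refine the cap and column axes.

Run:
```python
from h import *
from scipy.optimize import least_squares
def fit(Q):
    r=least_squares(lambda v:np.hypot(Q[:,0]-v[0],Q[:,1]-v[1])-v[2],[*Q.mean(0)[:2],.03],loss='soft_l1',f_scale=.001); return r.x.round(4)
for n,(x,y),r in(("top",(210,250),22),("side",(267,305),26)):
    D=np.load(f"pics/{n}0.npz"); p=D['p'][y-r:y+r,x-r:x+r]; h=cv2.cvtColor(p,cv2.COLOR_RGB2HSV)
    m=cv2.inRange(h,(100,110,40),(130,255,255))
    px=np.argwhere(m>0)[:,::-1]+[x-r,y-r]; P=pts(n,D['d'],px)
    Q=P[(P[:,2]>.015)&(P[:,2]<.027)]; c,rad=cv2.minEnclosingCircle(Q[:,:2].astype(np.float32)); print(n,"shoulder",np.round(c,4),round(rad,4),len(Q))
    w=onplane(n,cv2.convexHull(px.astype(np.int32))[:,0],.02); print("hull fit",fit(w))
    o=cv2.inRange(h,(3,120,70),(22,255,255)); k,l,st,ce=cv2.connectedComponentsWithStats(o)
    for i in range(1,k): print(" o",st[i,4],(ce[i]+[x-r,y-r]).round(1),"z.022",onplane(n,ce[i]+[x-r,y-r],.022).round(4)[0][:2])
for q in((184+16.5*0,0),):pass
b=onplane("top",[[216.8,243.9],[204.9,256.8]],.022); print("bars",b.round(4),b.mean(0).round(4),np.degrees(np.arctan2(*(b[0]-b[1])[1::-1])))
# column
for n,(x,y),r in(("top",(341,206),34),("side",(292,180),45)):
    D=np.load(f"pics/{n}0.npz"); px=np.array([(i,j) for j in range(y-r,y+r) for i in range(x-r,x+r)]); P=pts(n,D['d'],px)
    for lo,hi in((.173,.181),(.162,.169)):
        Q=P[(P[:,2]>lo)&(P[:,2]<hi)]; Q=Q[np.hypot(*(Q[:,:2]-[.5555,-.165]).T)<.045]
        if len(Q)>15: print(n,lo,len(Q),fit(Q),np.percentile(np.hypot(*(Q[:,:2]-[.5555,-.165]).T),[2,50,98]).round(4))
    Q=P[(P[:,2]>.05)&(P[:,2]<.172)]; d=Q[:,:2]-[.5555,-.165]; k=(np.hypot(*d.T)>.045)&(np.hypot(*d.T)<.09); 
    if k.sum(): print(" bracket",k.sum(),np.median(Q[k],0).round(4),Q[k].min(0).round(3),Q[k].max(0).round(3),"ang",np.degrees(np.arctan2(*np.median(d[k],0)[::-1])).round(1))
# board corners on z~.0
T=np.load("pics/top0.npz"); bb=onplane("top",[[313.5,183],[315.5,238.5],[362,235.5]],.008); print("board",bb.round(4))
```

```text
top shoulder [0.4603 0.1743] 0.0293 125
hull fit [0.4606 0.1748 0.0285]
 o 20 [199.8 242.8] z.022 [0.4798 0.2037]
 o 1 [210. 238.] z.022 [0.492  0.1761]
 o 7 [204.7 241.6] z.022 [0.4828 0.1903]
 o 6 [216.2 243.8] z.022 [0.4763 0.1597]
 o 2 [202.5 245.5] z.022 [0.4724 0.1963]
 o 1 [222. 247.] z.022 [0.4677 0.1442]
 o 1 [200. 254.] z.022 [0.45   0.2031]
 o 31 [217.2 257.5] z.022 [0.4401 0.1572]
 o 5 [204.2 256.6] z.022 [0.4429 0.1919]
side shoulder [0.4574 0.1767] 0.0253 82
hull fit [0.4591 0.1748 0.0249]
 o 69 [279.1 297.6] z.022 [0.447  0.1388]
 o 70 [255.  306.1] z.022 [0.4852 0.1833]
 o 5 [270.4 314.2] z.022 [0.4448 0.1859]
 o 2 [271.5 320. ] z.022 [0.4361 0.1976]
bars [[0.4761 0.158  0.022 ]
 [0.4424 0.19   0.022 ]] [0.4592 0.174  0.022 ] -43.525560310261994
top 0.173 269 [ 0.5555 -0.1641  0.0354] [0.0309 0.0355 0.0393]
top 0.162 318 [ 0.5553 -0.1637  0.0289] [0.0218 0.0289 0.0411]
 bracket 161 [ 0.6146 -0.1556  0.1261] [ 0.511 -0.176  0.051] [ 0.625 -0.121  0.145] ang 9.0
side 0.173 204 [ 0.5542 -0.1636  0.0361] [0.0303 0.0359 0.0409]
side 0.162 203 [ 0.5535 -0.1598  0.0343] [0.0227 0.0333 0.0409]
 bracket 312 [ 0.6137 -0.1499  0.0968] [ 0.51  -0.197  0.051] [ 0.626 -0.118  0.142] ang 14.5
board [[ 0.6366 -0.1027  0.008 ]
 [ 0.4865 -0.1045  0.008 ]
 [ 0.4921 -0.2294  0.008 ]]
```

Emit:
{"name": "arm_command", "arguments": {
  "steps": [
    {"translation":[0,0,-50],"rotation":[0,0,0],"claw":87},
    {"translation":[0,0,-50],"rotation":[0,0,0],"claw":87}
  ]
}}

```text
clock: 0.3
tool_pos: [0.2949, 0.61, 0.2828]
orientation: [-179.5, -0.0, -25.7]
force: [0.1, 0.2, 1.4]
opening: 0.0872
gripper_force: 0.0
```

Emit:
{"name": "arm_command", "arguments": {
  "steps": [
    {"translation":[338,318,0],"rotation":[0,0,3.56],"claw":87},
    {"translation":[338,318,0],"rotation":[0,0,3.56],"claw":87},
    {"translation":[338,318,0],"rotation":[0,0,3.56],"claw":87},
    {"translation":[338,318,0],"rotation":[0,0,3.56],"claw":87},
    {"translation":[338,318,0],"rotation":[0,0,3.56],"claw":87}
  ]
}}

```text
clock: 0.8
tool_pos: [0.3833, 0.3725, 0.2766]
orientation: [-180.0, 0.0, -43.6]
force: [1.1, -0.4, 0.4]
opening: 0.0869
gripper_force: 0.0
```

```bash
cat > mv.py <<'E'
import sys
from h import *
from scipy.spatial.transform import Rotation as R
o=ctrl.get_obs(); x,y,z,yaw=map(float,sys.argv[1:5])
A=R.from_euler('xyz',o['orientation'],degrees=True); B=R.from_euler('xyz',[180,0,yaw],degrees=True)
print("t",o['clock'],"at",o['tool_pos'].round(4),o['orientation'].round(2),"q6",o['joint_pos'][5].round(1),"F",o['force'].round(2),"M",o['moment'].round(3),"open",round(o['opening'],4),"gf",round(o['gripper_force'],1))
print("translation",(A.inv().apply(np.array([x,y,z])-o['tool_pos'])*1000).round(1),"rotation",((A.inv()*B).as_rotvec(degrees=True)/5).round(2))
E
python3 mv.py .46 .1745 .15 -43.5
```

```text
t 0.8 at [0.3833 0.3725 0.2766] [-179.97    0.    -43.55] q6 -18.8 F [ 1.15 -0.44  0.44] M [ 0.086 -0.219  0.044] open 0.0869 gf 0.0
translation [192.   90.7 126.6] rotation [-0.01  0.   -0.01]
```

Emit:
{"name": "arm_command", "arguments": {
  "steps": [
    {"translation":[192,91,50],"rotation":[0,0,0],"claw":87},
    {"translation":[192,91,50],"rotation":[0,0,0],"claw":87},
    {"translation":[192,91,125],"rotation":[0,0,0],"claw":87},
    {"translation":[192,91,125],"rotation":[0,0,0],"claw":87},
    {"translation":[192,91,125],"rotation":[0,0,0],"claw":87}
  ]
}}

```text
clock: 1.3
tool_pos: [0.4587, 0.1774, 0.1536]
orientation: [-179.9, -0.0, -43.6]
force: [1.1, 1.4, -0.9]
opening: 0.0868
gripper_force: 0.0
```

Emit:
{"name": "arm_command", "arguments": {
  "steps": [
    {"translation":[0,0,0],"rotation":[0,0,0],"claw":87},
    {"translation":[0,0,0],"rotation":[0,0,0],"claw":87}
  ]
}}

```text
clock: 1.5
tool_pos: [0.4585, 0.1778, 0.1537]
orientation: [179.9, -0.0, -43.7]
force: [0.7, 0.3, 0.6]
opening: 0.0871
gripper_force: 0.0
```

```bash
python3 mv.py .46 .1745 .037 -43.5
python3 - <<'E'
from h import *
p,d=snap("top","t1"); q,e=snap("side","s1")
f=lambda im,x,y:cv2.resize(im[y-45:y+45,x-50:x+50,::-1],(400,360),interpolation=cv2.INTER_CUBIC)
cv2.imwrite("pics/crop2.png",np.hstack([f(p,210,245),f(q,267,295)]))
E
```

```text
t 1.5 at [0.4585 0.1778 0.1537] [ 1.7993e+02 -1.0000e-02 -4.3690e+01] q6 2.1 F [0.68 0.33 0.64] M [ 0.079 -0.123  0.049] open 0.0871 gf 0.0
translation [  3.4   1.2 116.7] rotation [ 0.01 -0.   -0.04]
```

View pics/crop2.png

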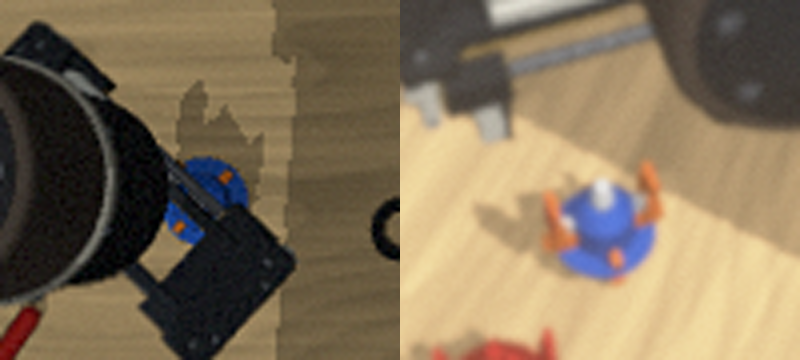

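The gripper is above the cap with its long axis along the tab diagonal, and the cap hasn't moved (side crop: tabs at (555,220) and (650,190)). Before going on I'll check the joint values.

```bash
python3 -c "
from h import *
print(ctrl.get_obs()['joint_pos'].round(1))"
```

```text
[ 44.3   6.8 -27.7   0.  -55.3   2.1]
```

Emit:
{"name": "arm_command", "arguments": {
  "steps": [
    {"translation":[2,1,40],"rotation":[0,0,0],"claw":87},
    {"translation":[3,1,70],"rotation":[0,0,0],"claw":87},
    {"translation":[3,1,80],"rotation":[0,0,0],"claw":87},
    {"translation":[3,1,80],"rotation":[0,0,0],"claw":87},
    {"translation":[3,1,80],"rotation":[0,0,0],"claw":87}
  ]
}}

```text
clock: 2.1
tool_pos: [0.4606, 0.1773, 0.0756]
orientation: [-179.9, -0.0, -43.5]
force: [0.5, -0.2, 0.1]
opening: 0.0868
gripper_force: 0.0
```

```bash
python3 mv.py .46 .1745 .037 -43.5
```

```text
t 2.1 at [0.4606 0.1773 0.0756] [-1.7989e+02 -3.0000e-02 -4.3490e+01] q6 2.5 F [ 0.48 -0.24  0.07] M [ 0.043 -0.047 -0.003] open 0.0868 gf 0.0
translation [ 1.4  2.5 38.5] rotation [-0.02 -0.01  0.  ]
```

Emit:
{"name": "arm_command", "arguments": {
  "steps": [
    {"translation":[1,2,20],"rotation":[0,0,0],"claw":87},
    {"translation":[1,2,38],"rotation":[0,0,0],"claw":87},
    {"translation":[1,2,38],"rotation":[0,0,0],"claw":87},
    {"translation":[1,2,38],"rotation":[0,0,0],"claw":66},
    {"translation":[1,2,38],"rotation":[0,0,0],"claw":66}
  ]
}}

```text
clock: 2.6
tool_pos: [0.4601, 0.1748, 0.0377]
orientation: [-179.9, -0.0, -43.5]
force: [-0.7, -0.3, -0.0]
opening: 0.0759
gripper_force: 0.0
```

```bash
python3 mv.py .46 .1745 .037 -43.5;python3 - <<'E'
from h import *
p,d=snap("top","t2"); q,e=snap("side","s2")
f=lambda im,x,y:cv2.resize(im[y-45:y+45,x-50:x+50,::-1],(400,360),interpolation=cv2.INTER_CUBIC)
cv2.imwrite("pics/crop3.png",np.hstack([f(p,210,245),f(q,267,295)]))
E
```

```text
t 2.6 at [0.4601 0.1748 0.0377] [-1.7986e+02 -2.0000e-02 -4.3540e+01] q6 2.7 F [-0.67 -0.32 -0.04] M [ 0.052 -0.    -0.025] open 0.0759 gf 0.0
translation [0.1 0.3 0.7] rotation [-0.03 -0.   -0.01]
```

View pics/crop3.png

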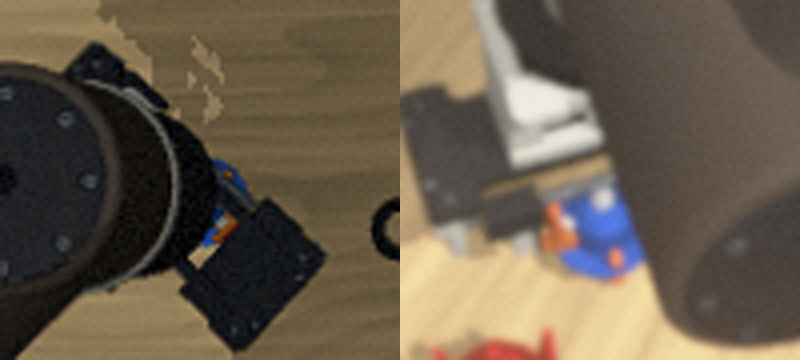

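The side crop shows the left finger (525,235) just outside the left orange tab (560,225), with the cap upright. I'll close gently.

Emit:
{"name": "arm_command", "arguments": {
  "steps": [
    {"translation":[0,0,0.5],"rotation":[0,0,0],"claw":60},
    {"translation":[0,0,0.5],"rotation":[0,0,0],"claw":57},
    {"translation":[0,0,0.5],"rotation":[0,0,0],"claw":54},
    {"translation":[0,0,0.5],"rotation":[0,0,0],"claw":54},
    {"translation":[0,0,0.5],"rotation":[0,0,0],"claw":54}
  ]
}}

```text
clock: 3.2
tool_pos: [0.4595, 0.1741, 0.0361]
orientation: [-180.0, -0.0, -43.6]
force: [-1.9, 0.0, 5.5]
opening: 0.0542
gripper_force: 8.0
```

Emit:
{"name": "arm_command", "arguments": {
  "steps": [
    {"translation":[0,0,0],"rotation":[0,0,0],"claw":50},
    {"translation":[0,0,0],"rotation":[0,0,0],"claw":50},
    {"translation":[0,0,0],"rotation":[0,0,0],"claw":50},
    {"translation":[0,0,0],"rotation":[0,0,0],"claw":50},
    {"translation":[0,0,0],"rotation":[0,0,0],"claw":50}
  ]
}}

```text
clock: 3.7
tool_pos: [0.4594, 0.1741, 0.0362]
orientation: [-180.0, -0.0, -43.6]
force: [-1.6, -0.4, 7.2]
opening: 0.0504
gripper_force: 10.6
```

Emit:
{"name": "arm_command", "arguments": {
  "steps": [
    {"translation":[0,0,0],"rotation":[0,0,0],"claw":49.5},
    {"translation":[0,0,0],"rotation":[0,0,0],"claw":49.5},
    {"translation":[0,0,0],"rotation":[0,0,0],"claw":49.5}
  ]
}}

```text
clock: 4.0
tool_pos: [0.4593, 0.1739, 0.0362]
orientation: [-180.0, -0.0, -43.6]
force: [-1.7, -0.9, 8.0]
opening: 0.0494
gripper_force: 11.5
```

Emit:
{"name": "arm_command", "arguments": {
  "steps": [
    {"translation":[0,0,-1],"rotation":[0,0,0],"claw":48.5},
    {"translation":[0,0,-1],"rotation":[0,0,0],"claw":48.5},
    {"translation":[0,0,-1],"rotation":[0,0,0],"claw":48.5},
    {"translation":[0,0,-1],"rotation":[0,0,0],"claw":48.5}
  ]
}}

```text
clock: 4.4
tool_pos: [0.459, 0.1738, 0.0364]
orientation: [180.0, 0.0, -43.6]
force: [0.4, -0.6, -1.0]
opening: 0.0485
gripper_force: 16.1
```

Emit:
{"name": "arm_command", "arguments": {
  "steps": [
    {"translation":[0,0,0],"rotation":[0,0,0],"claw":47},
    {"translation":[0,0,0],"rotation":[0,0,0],"claw":47},
    {"translation":[0,0,0],"rotation":[0,0,0],"claw":47},
    {"translation":[0,0,0],"rotation":[0,0,0],"claw":47}
  ]
}}

```text
clock: 4.8
tool_pos: [0.4591, 0.1738, 0.0367]
orientation: [180.0, 0.0, -43.6]
force: [-1.1, -1.0, 2.6]
opening: 0.0476
gripper_force: 30.0
```

Emit:
{"name": "arm_command", "arguments": {
  "steps": [
    {"translation":[0,0,0],"rotation":[0,0,0],"claw":48.2},
    {"translation":[0,0,0],"rotation":[0,0,0],"claw":48.2},
    {"translation":[0,0,-20],"rotation":[0,0,0],"claw":48.2},
    {"translation":[0,0,-40],"rotation":[0,0,0],"claw":48.2},
    {"translation":[0,0,-40],"rotation":[0,0,0],"claw":48.2}
  ]
}}

```text
clock: 5.3
tool_pos: [0.4607, 0.1751, 0.0788]
orientation: [-179.7, -0.0, -43.5]
force: [0.5, 1.2, -1.2]
opening: 0.0484
gripper_force: 19.2
```

```bash
python3 mv.py .555 -.164 .245 8;python3 - <<'E'
from h import *
p,d=snap("top","t3"); q,e=snap("side","s3")
f=lambda im,x,y:cv2.resize(im[y-45:y+45,x-50:x+50,::-1],(400,360),interpolation=cv2.INTER_CUBIC)
cv2.imwrite("pics/crop4.png",np.hstack([f(p,210,245),f(q,267,285)]))
E
```

```text
t 5.3 at [0.4607 0.1751 0.0788] [-1.7975e+02 -4.0000e-02 -4.3540e+01] q6 2.7 F [ 0.47  1.18 -1.21] M [ 0.083 -0.076  0.068] open 0.0484 gf 19.2
translation [ 302.1  180.1 -166.7] rotation [ -0.04  -0.03 -10.31]
```

View pics/crop4.png

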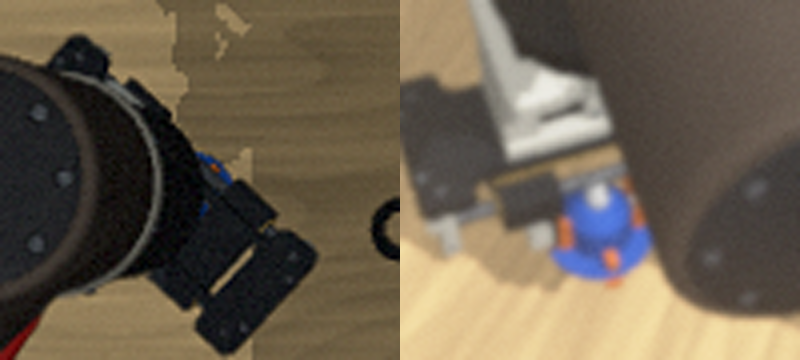

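The side crop shows the cap held and lifted, upright, with both tabs at (568,225) and (635,200) squeezed. Now I'll carry it over.

Emit:
{"name": "arm_command", "arguments": {
  "steps": [
    {"translation":[0,0,-50],"rotation":[0,0,0],"claw":48.2},
    {"translation":[0,0,-100],"rotation":[0,0,0],"claw":48.2},
    {"translation":[0,0,-150],"rotation":[0,0,0],"claw":48.2},
    {"translation":[30,20,-185],"rotation":[0,0,-1],"claw":48.2},
    {"translation":[60,40,-185],"rotation":[0,0,-2.5],"claw":48.2}
  ]
}}

```text
clock: 5.9
tool_pos: [0.4774, 0.1044, 0.2662]
orientation: [-179.6, -0.3, -30.7]
force: [0.8, 0.5, -2.2]
opening: 0.0483
gripper_force: 19.2
```

```bash
python3 mv.py .555 -.164 .26 8
```

```text
t 5.9 at [0.4774 0.1044 0.2662] [-179.62   -0.26  -30.7 ] q6 23.8 F [ 0.78  0.46 -2.2 ] M [ 0.056 -0.174  0.098] open 0.0483 gf 19.2
translation [203.7 191.2   5.8] rotation [-0.06 -0.07 -7.74]
```

Emit:
{"name": "arm_command", "arguments": {
  "steps": [
    {"translation":[30,30,0],"rotation":[0,0,-1.3],"claw":48.2},
    {"translation":[62,58,0],"rotation":[0,0,-2.7],"claw":48.2},
    {"translation":[95,90,0],"rotation":[0,0,-4.1],"claw":48.2},
    {"translation":[128,120,0],"rotation":[0,0,-5.5],"claw":48.2},
    {"translation":[160,150,0],"rotation":[0,0,-6.8],"claw":48.2}
  ]
}}

```text
clock: 6.4
tool_pos: [0.5346, -0.1092, 0.2602]
orientation: [-180.0, 0.1, 3.2]
force: [1.3, -0.1, -1.5]
opening: 0.0486
gripper_force: 19.2
```

Emit:
{"name": "arm_command", "arguments": {
  "steps": [
    {"translation":[20,20,0],"rotation":[0,0,-0.5],"claw":48.2},
    {"translation":[20,20,0],"rotation":[0,0,-0.5],"claw":48.2},
    {"translation":[20,20,0],"rotation":[0,0,-0.5],"claw":48.2}
  ]
}}

```text
clock: 6.7
tool_pos: [0.5552, -0.1269, 0.2597]
orientation: [-180.0, 0.2, 5.3]
force: [-0.4, -0.5, -1.0]
opening: 0.0485
gripper_force: 19.2
```

```bash
python3 mv.py .555 -.164 .24 8
```

```text
t 6.7 at [ 0.5552 -0.1269  0.2597] [-179.97    0.18    5.3 ] q6 88.5 F [-0.45 -0.5  -1.03] M [0.014 0.043 0.015] open 0.0485 gf 19.2
translation [-3.6 37.  19.7] rotation [-0.01  0.04 -0.54]
```

Emit:
{"name": "arm_command", "arguments": {
  "steps": [
    {"translation":[-3.5,37,5],"rotation":[0,0,-0.54],"claw":48.2},
    {"translation":[-3.5,37,10],"rotation":[0,0,-0.54],"claw":48.2},
    {"translation":[-3.5,37,10],"rotation":[0,0,-0.54],"claw":48.2},
    {"translation":[-3.5,37,10],"rotation":[0,0,-0.54],"claw":48.2}
  ]
}}

```text
clock: 7.1
tool_pos: [0.5554, -0.1627, 0.2515]
orientation: [-180.0, 0.0, 8.1]
force: [0.7, -0.3, -1.8]
opening: 0.0484
gripper_force: 19.2
```

```bash
python3 mv.py .555 -.164 .21 8;python3 - <<'E'
from h import *
p,d=snap("top","t4"); q,e=snap("side","s4")
f=lambda im,x,y:cv2.resize(im[y-45:y+45,x-50:x+50,::-1],(400,360),interpolation=cv2.INTER_CUBIC)
cv2.imwrite("pics/crop5.png",np.hstack([f(p,341,206),f(q,292,150)]))
# cap centre from side: blue shoulder + white nose, depth
x,y,r=292,140,40; pp=q[y-r:y+r,x-r:x+r]; h=cv2.cvtColor(pp,cv2.COLOR_RGB2HSV); m=cv2.inRange(h,(100,110,40),(130,255,255))
px=np.argwhere(m>0)[:,::-1]+[x-r,y-r]; print(len(px),px.min(0),px.max(0)); P=pts("side",e,px); print(np.percentile(P,[5,50,95],axis=0).round(4))
z=ctrl.get_obs()['tool_pos']; print("expected shoulder centre px",proj("side",z-[0,0,.0165]))
E
```

```text
t 7.1 at [ 0.5554 -0.1627  0.2515] [-1.7999e+02  2.0000e-02  8.1400e+00] q6 95.1 F [ 0.65 -0.3  -1.79] M [-0.046 -0.004 -0.019] open 0.0484 gf 19.2
translation [-0.5  1.3 41.5] rotation [-0.    0.    0.03]
57 [287 133] [303 144]
[[ 0.5334 -0.1594  0.2369]
 [ 0.5399 -0.1525  0.2399]
 [ 0.5447 -0.1392  0.2592]]
expected shoulder centre px [[294.48975147 138.50488322]]
```

View pics/crop5.png

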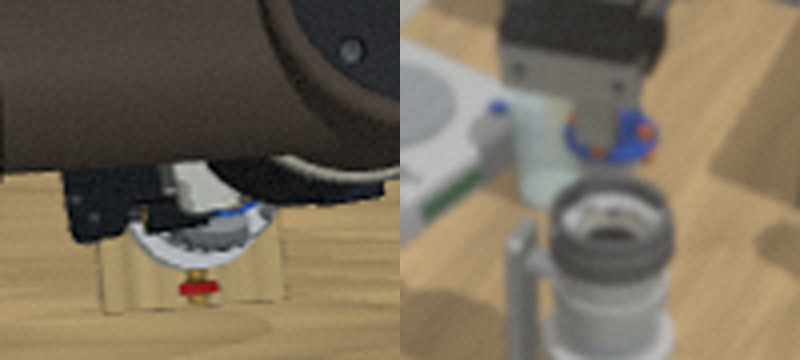

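The side crop shows the cap upright at (612,138), directly above the mouth at (612,215). Descending.

Emit:
{"name": "arm_command", "arguments": {
  "steps": [
    {"translation":[-0.5,1,15],"rotation":[0,0,0],"claw":48.2},
    {"translation":[-0.5,1,30],"rotation":[0,0,0],"claw":48.2},
    {"translation":[-0.5,1,40],"rotation":[0,0,0],"claw":48.2},
    {"translation":[-0.5,1,48],"rotation":[0,0,0],"claw":48.2},
    {"translation":[-0.5,1,48],"rotation":[0,0,0],"claw":48.2}
  ]
}}

```text
clock: 7.7
tool_pos: [0.5549, -0.1643, 0.2027]
orientation: [-180.0, 0.1, 8.1]
force: [-0.4, 0.2, -1.6]
opening: 0.0487
gripper_force: 19.2
```

```bash
python3 mv.py .555 -.164 .196 8
```

```text
t 7.7 at [ 0.5549 -0.1643  0.2027] [-1.7998e+02  9.0000e-02  8.1400e+00] q6 95.3 F [-0.42  0.24 -1.62] M [-0.064  0.021  0.018] open 0.0487 gf 19.2
translation [ 0.2 -0.3  6.7] rotation [-0.    0.02  0.03]
```

Emit:
{"name": "arm_command", "arguments": {
  "steps": [
    {"translation":[0,0,2],"rotation":[0,0,0],"claw":48.2},
    {"translation":[0,0,4],"rotation":[0,0,0],"claw":48.2},
    {"translation":[0,0,6],"rotation":[0,0,0],"claw":48.2},
    {"translation":[0,0,7],"rotation":[0,0,0],"claw":48.2},
    {"translation":[0,0,7],"rotation":[0,0,0],"claw":48.2}
  ]
}}

```text
clock: 8.2
tool_pos: [0.5553, -0.1647, 0.1966]
orientation: [180.0, 0.0, 8.1]
force: [0.8, 0.2, -1.4]
opening: 0.0485
gripper_force: 19.2
```

Emit:
{"name": "arm_command", "arguments": {
  "steps": [
    {"translation":[0,0,1],"rotation":[0,0,0],"claw":48.2},
    {"translation":[0,0,1.5],"rotation":[0,0,0],"claw":48.2},
    {"translation":[0,0,1.5],"rotation":[0,0,0],"claw":48.2}
  ]
}}

```text
clock: 8.5
tool_pos: [0.5553, -0.1647, 0.1951]
orientation: [-180.0, 0.0, 8.1]
force: [-0.5, 0.2, -2.0]
opening: 0.0484
gripper_force: 19.2
```

Emit:
{"name": "arm_command", "arguments": {
  "steps": [
    {"translation":[0,0,0.5],"rotation":[0,0,0],"claw":48.2},
    {"translation":[0,0,1],"rotation":[0,0,0],"claw":48.2},
    {"translation":[0,0,1],"rotation":[0,0,0],"claw":48.2}
  ]
}}

```text
clock: 8.8
tool_pos: [0.5553, -0.1647, 0.1941]
orientation: [-180.0, 0.0, 8.1]
force: [0.4, 0.1, -0.6]
opening: 0.0486
gripper_force: 19.2
```

Emit:
{"name": "arm_command", "arguments": {
  "steps": [
    {"translation":[0,0,0.5],"rotation":[0,0,0],"claw":48.2},
    {"translation":[0,0,1],"rotation":[0,0,0],"claw":48.2},
    {"translation":[0,0,1],"rotation":[0,0,0],"claw":48.2}
  ]
}}

```text
clock: 9.1
tool_pos: [0.5554, -0.1647, 0.1934]
orientation: [180.0, -0.0, 8.1]
force: [-0.5, 0.3, 1.5]
opening: 0.0485
gripper_force: 19.8
```

Emit:
{"name": "arm_command", "arguments": {
  "steps": [
    {"translation":[0,0,0.3],"rotation":[0,0,0],"claw":48.2},
    {"translation":[0,0,0.3],"rotation":[0,0,0],"claw":48.2},
    {"translation":[0,0,0.3],"rotation":[0,0,0],"claw":48.2}
  ]
}}

```text
clock: 9.4
tool_pos: [0.5555, -0.1647, 0.1933]
orientation: [180.0, -0.0, 8.1]
force: [-2.2, 1.4, 4.8]
opening: 0.0487
gripper_force: 20.8
```

Emit:
{"name": "arm_command", "arguments": {
  "steps": [
    {"translation":[0,0,0],"rotation":[0,0,0.15],"claw":48.2},
    {"translation":[0,0,0],"rotation":[0,0,0.3],"claw":48.2},
    {"translation":[0,0,0],"rotation":[0,0,0.45],"claw":48.2},
    {"translation":[0,0,0],"rotation":[0,0,0.6],"claw":48.2},
    {"translation":[0,0,0],"rotation":[0,0,0.75],"claw":48.2}
  ]
}}

```text
clock: 9.9
tool_pos: [0.5556, -0.1647, 0.1933]
orientation: [180.0, -0.0, 4.4]
force: [-2.0, 0.5, 3.9]
opening: 0.0487
gripper_force: 20.7
```

```bash
python3 mv.py .555 -.164 .193 8
```

```text
t 9.9 at [ 0.5556 -0.1647  0.1933] [ 1.7998e+02 -5.0000e-02  4.3700e+00] q6 91.5 F [-2.02  0.53  3.94] M [0.321 0.577 0.081] open 0.0487 gf 20.7
translation [-0.6 -0.8  0.3] rotation [ 0.   -0.01 -0.73]
```

Turning works and the press holds. I'll carry on in 4° calls.

Emit:
{"name": "arm_command", "arguments": {
  "steps": [
    {"translation":[0,0,0],"rotation":[0,0,0.16],"claw":48.2},
    {"translation":[0,0,0],"rotation":[0,0,0.32],"claw":48.2},
    {"translation":[0,0,0.1],"rotation":[0,0,0.48],"claw":48.2},
    {"translation":[0,0,0.1],"rotation":[0,0,0.64],"claw":48.2},
    {"translation":[0,0,0.1],"rotation":[0,0,0.8],"claw":48.2}
  ]
}}

```text
clock: 10.4
tool_pos: [0.5557, -0.1647, 0.1933]
orientation: [180.0, -0.1, 0.4]
force: [-1.8, 1.4, 6.1]
opening: 0.0486
gripper_force: 20.8
```

Emit:
{"name": "arm_command", "arguments": {
  "steps": [
    {"translation":[0,0,0],"rotation":[0,0,0.16],"claw":48.2},
    {"translation":[0,0,0],"rotation":[0,0,0.32],"claw":48.2},
    {"translation":[0,0,0],"rotation":[0,0,0.48],"claw":48.2},
    {"translation":[0,0,0],"rotation":[0,0,0.64],"claw":48.2},
    {"translation":[0,0,0],"rotation":[0,0,0.8],"claw":48.2}
  ]
}}

```text
clock: 10.9
tool_pos: [0.5557, -0.1647, 0.1933]
orientation: [180.0, -0.1, -3.6]
force: [-3.1, 1.0, 5.7]
opening: 0.0487
gripper_force: 20.8
```

```bash
python3 mv.py .555 -.164 .193 8
```

```text
t 10.9 at [ 0.5557 -0.1647  0.1933] [ 1.7999e+02 -5.0000e-02 -3.6400e+00] q6 83.5 F [-3.07  1.03  5.75] M [0.467 0.648 0.138] open 0.0487 gf 20.8
translation [-0.7 -0.7  0.3] rotation [ 0.   -0.01 -2.33]
```

Emit:
{"name": "arm_command", "arguments": {
  "steps": [
    {"translation":[-0.1,0,0],"rotation":[0,0,0.16],"claw":48.2},
    {"translation":[-0.2,0,0],"rotation":[0,0,0.32],"claw":48.2},
    {"translation":[-0.3,0,0],"rotation":[0,0,0.48],"claw":48.2},
    {"translation":[-0.3,0,0],"rotation":[0,0,0.64],"claw":48.2},
    {"translation":[-0.3,0,0],"rotation":[0,0,0.8],"claw":48.2}
  ]
}}

```text
clock: 11.4
tool_pos: [0.5556, -0.1647, 0.1933]
orientation: [180.0, -0.1, -7.6]
force: [-0.6, 1.6, 5.6]
opening: 0.0488
gripper_force: 20.8
```

Emit:
{"name": "arm_command", "arguments": {
  "steps": [
    {"translation":[0,0,0],"rotation":[0,0,0.16],"claw":48.2},
    {"translation":[0,0,0],"rotation":[0,0,0.32],"claw":48.2},
    {"translation":[0,0,0],"rotation":[0,0,0.48],"claw":48.2},
    {"translation":[0,0,0],"rotation":[0,0,0.64],"claw":48.2},
    {"translation":[0,0,0],"rotation":[0,0,0.8],"claw":48.2}
  ]
}}

```text
clock: 11.9
tool_pos: [0.5555, -0.1646, 0.1932]
orientation: [-180.0, -0.1, -11.6]
force: [-0.7, 1.6, 5.5]
opening: 0.0488
gripper_force: 20.7
```

```bash
python3 mv.py .555 -.164 .193 8
```

```text
t 11.9 at [ 0.5555 -0.1646  0.1932] [-1.7999e+02 -7.0000e-02 -1.1640e+01] q6 75.5 F [-0.74  1.62  5.49] M [0.511 0.314 0.091] open 0.0488 gf 20.7
translation [-0.6 -0.5  0.2] rotation [ 0.   -0.01 -3.93]
```

Emit:
{"name": "arm_command", "arguments": {
  "steps": [
    {"translation":[0,0,0],"rotation":[0,0,0.16],"claw":48.2},
    {"translation":[0,0,0],"rotation":[0,0,0.32],"claw":48.2},
    {"translation":[0,0,0],"rotation":[0,0,0.48],"claw":48.2},
    {"translation":[0,0,0],"rotation":[0,0,0.64],"claw":48.2},
    {"translation":[0,0,0],"rotation":[0,0,0.8],"claw":48.2}
  ]
}}

```text
clock: 12.4
tool_pos: [0.5554, -0.1645, 0.193]
orientation: [-180.0, -0.0, -15.7]
force: [-1.2, 3.3, 3.4]
opening: 0.0484
gripper_force: 20.5
```

Emit:
{"name": "arm_command", "arguments": {
  "steps": [
    {"translation":[0,0,0],"rotation":[0,0,0.16],"claw":48.2},
    {"translation":[0,0,0],"rotation":[0,0,0.32],"claw":48.2},
    {"translation":[0,0,0],"rotation":[0,0,0.48],"claw":48.2},
    {"translation":[0,0,0],"rotation":[0,0,0.64],"claw":48.2},
    {"translation":[0,0,0],"rotation":[0,0,0.8],"claw":48.2}
  ]
}}

```text
clock: 12.9
tool_pos: [0.5552, -0.1645, 0.1926]
orientation: [-180.0, -0.0, -19.7]
force: [-0.1, 2.9, 3.4]
opening: 0.0485
gripper_force: 20.2
```

```bash
python3 mv.py .555 -.164 .193 8
```

```text
t 12.9 at [ 0.5552 -0.1645  0.1926] [-1.7999e+02 -1.0000e-02 -1.9690e+01] q6 67.5 F [-0.09  2.87  3.38] M [ 1.133 -0.211  0.073] open 0.0485 gf 20.2
translation [-0.3 -0.4 -0.4] rotation [-0.   -0.   -5.54]
```

Emit:
{"name": "arm_command", "arguments": {
  "steps": [
    {"translation":[0,0,0.3],"rotation":[0,0,0],"claw":48.2},
    {"translation":[0,0,0.5],"rotation":[0,0,0],"claw":48.2},
    {"translation":[0,0,0.5],"rotation":[0,0,0],"claw":48.2}
  ]
}}

```text
clock: 13.2
tool_pos: [0.5552, -0.1647, 0.1923]
orientation: [180.0, -0.0, -19.6]
force: [0.9, 2.4, 4.0]
opening: 0.0483
gripper_force: 20.4
```

```bash
python3 mv.py .555 -.164 .193 8
```

```text
t 13.2 at [ 0.5552 -0.1647  0.1923] [ 1.800e+02 -1.000e-02 -1.961e+01] q6 67.6 F [0.85 2.45 4.03] M [ 1.049 -0.243  0.031] open 0.0483 gf 20.4
translation [-0.4 -0.6 -0.7] rotation [ 0.   -0.   -5.52]
```

Emit:
{"name": "arm_command", "arguments": {
  "steps": [
    {"translation":[0,0,0],"rotation":[0,0,0.1],"claw":48.2},
    {"translation":[0,0,0],"rotation":[0,0,0.2],"claw":48.2},
    {"translation":[0,0,0],"rotation":[0,0,0.3],"claw":48.2},
    {"translation":[0,0,0],"rotation":[0,0,0.4],"claw":48.2},
    {"translation":[0,0,0],"rotation":[0,0,0.4],"claw":48.2}
  ]
}}

```text
clock: 13.7
tool_pos: [0.5545, -0.1648, 0.1916]
orientation: [180.0, 0.1, -21.7]
force: [-0.5, -0.4, -1.2]
opening: 0.0483
gripper_force: 19.2
```

```bash
python3 mv.py .555 -.164 .193 8
python3 - <<'E'
from h import *
q,e=snap("side","s5")
cv2.imwrite("pics/crop6.png",cv2.resize(q[110:200,242:342,::-1],(800,600),interpolation=cv2.INTER_CUBIC))
E
```

```text
t 13.7 at [ 0.5545 -0.1648  0.1916] [ 1.7996e+02  8.0000e-02 -2.1660e+01] q6 65.5 F [-0.52 -0.39 -1.18] M [ 0.014 -0.02  -0.004] open 0.0483 gf 19.2
translation [ 0.2 -1.  -1.4] rotation [ 0.    0.02 -5.93]
```

View pics/crop6.png

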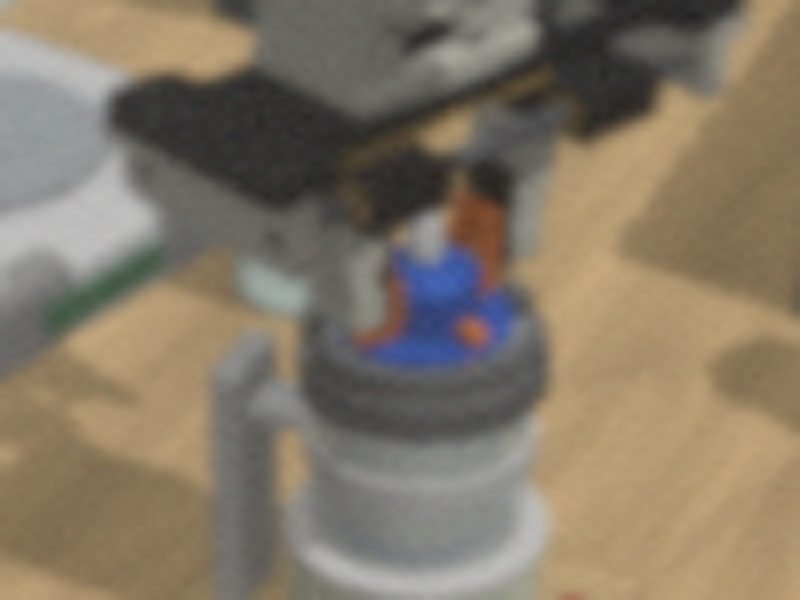

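The crop shows the cap seated upright inside the guard at (430,320), with the fingers above the wall. The contact force has gone to zero, so the lugs are in the slots at a yaw of about -21.7°. Now I push down.

Emit:
{"name": "arm_command", "arguments": {
  "steps": [
    {"translation":[0,0,1],"rotation":[0,0,0],"claw":48.2},
    {"translation":[0,0,2],"rotation":[0,0,0],"claw":48.2},
    {"translation":[0,0,3],"rotation":[0,0,0],"claw":48.2},
    {"translation":[0,0,4],"rotation":[0,0,0],"claw":48.2},
    {"translation":[0,0,4],"rotation":[0,0,0],"claw":48.2}
  ]
}}

```text
clock: 14.25
tool_pos: [0.555, -0.1647, 0.1881]
orientation: [180.0, 0.0, -21.6]
force: [0.6, -0.5, -1.4]
opening: 0.0486
gripper_force: 19.2
```

```bash
python3 mv.py .555 -.164 .182 8
```

```text
t 14.25 at [ 0.555  -0.1647  0.1881] [ 1.7999e+02  1.0000e-02 -2.1620e+01] q6 65.6 F [ 0.6  -0.48 -1.36] M [-0.38   0.005  0.023] open 0.0486 gf 19.2
translation [-0.2 -0.7  6.1] rotation [ 0.    0.   -5.92]
```

Emit:
{"name": "arm_command", "arguments": {
  "steps": [
    {"translation":[0,0,1],"rotation":[0,0,0],"claw":48.2},
    {"translation":[0,0,2],"rotation":[0,0,0],"claw":48.2},
    {"translation":[0,0,3],"rotation":[0,0,0],"claw":48.2},
    {"translation":[0,0,3],"rotation":[0,0,0],"claw":48.2},
    {"translation":[0,0,3],"rotation":[0,0,0],"claw":48.2}
  ]
}}

```text
clock: 14.75
tool_pos: [0.5551, -0.1647, 0.1854]
orientation: [180.0, -0.0, -21.6]
force: [-0.4, -1.7, 0.6]
opening: 0.0488
gripper_force: 19.8
```

Emit:
{"name": "arm_command", "arguments": {
  "steps": [
    {"translation":[0,0,1],"rotation":[0,0,0],"claw":48.2},
    {"translation":[0,0,1.5],"rotation":[0,0,0],"claw":48.2},
    {"translation":[0,0,1.5],"rotation":[0,0,0],"claw":48.2}
  ]
}}

```text
clock: 15.05
tool_pos: [0.5551, -0.1647, 0.184]
orientation: [180.0, -0.0, -21.6]
force: [-1.9, -0.7, 3.2]
opening: 0.0482
gripper_force: 20.4
```

```bash
python3 mv.py .555 -.164 .182 8
```

```text
t 15.05 at [ 0.5551 -0.1647  0.184 ] [ 1.800e+02 -2.000e-02 -2.162e+01] q6 65.6 F [-1.87 -0.69  3.22] M [-0.255  0.548 -0.043] open 0.0482 gf 20.4
translation [-0.4 -0.6  2. ] rotation [ 0.   -0.   -5.92]
```

Emit:
{"name": "arm_command", "arguments": {
  "steps": [
    {"translation":[0,0,1],"rotation":[0,0,0],"claw":48.2},
    {"translation":[0,0,2],"rotation":[0,0,0],"claw":48.2},
    {"translation":[0,0,2.5],"rotation":[0,0,0],"claw":48.2},
    {"translation":[0,0,2.5],"rotation":[0,0,0],"claw":48.2}
  ]
}}

```text
clock: 15.45
tool_pos: [0.5552, -0.1647, 0.1817]
orientation: [180.0, -0.0, -21.6]
force: [-2.2, 0.5, 6.3]
opening: 0.0487
gripper_force: 21.2
```

Emit:
{"name": "arm_command", "arguments": {
  "steps": [
    {"translation":[0,0,0.4],"rotation":[0,0,0],"claw":48.2},
    {"translation":[0,0,0.4],"rotation":[0,0,0],"claw":48.2},
    {"translation":[0,0,0.4],"rotation":[0,0,0],"claw":48.2}
  ]
}}

```text
clock: 15.75
tool_pos: [0.5552, -0.1647, 0.1815]
orientation: [-180.0, -0.0, -21.6]
force: [-2.5, -0.1, 7.6]
opening: 0.0486
gripper_force: 21.3
```

```bash
python3 mv.py .555 -.164 .182 -24
```

```text
t 15.75 at [ 0.5552 -0.1647  0.1815] [-1.800e+02 -5.000e-02 -2.161e+01] q6 65.6 F [-2.54 -0.1   7.58] M [-0.049  1.05  -0.03 ] open 0.0486 gf 21.3
translation [-0.5 -0.6 -0.5] rotation [-0.   -0.01  0.48]
```

Emit:
{"name": "arm_command", "arguments": {
  "steps": [
    {"translation":[-0.2,0,0.2],"rotation":[0,0,0.16],"claw":48.2},
    {"translation":[-0.2,0,0.2],"rotation":[0,0,0.36],"claw":48.2},
    {"translation":[-0.2,0,0.2],"rotation":[0,0,0.56],"claw":48.2},
    {"translation":[-0.2,0,0.2],"rotation":[0,0,0.76],"claw":48.2},
    {"translation":[-0.2,0,0.2],"rotation":[0,0,1.0],"claw":48.2}
  ]
}}

```text
clock: 16.25
tool_pos: [0.5556, -0.1647, 0.1815]
orientation: [-180.0, -0.1, -26.6]
force: [-1.0, -0.6, 6.2]
opening: 0.0485
gripper_force: 21.2
```

Emit:
{"name": "arm_command", "arguments": {
  "steps": [
    {"translation":[0,0,0],"rotation":[0,0,0.2],"claw":48.2},
    {"translation":[0,0,0],"rotation":[0,0,0.4],"claw":48.2},
    {"translation":[0,0,0],"rotation":[0,0,0.6],"claw":48.2},
    {"translation":[0,0,0],"rotation":[0,0,0.8],"claw":48.2},
    {"translation":[0,0,0],"rotation":[0,0,1.0],"claw":48.2}
  ]
}}

```text
clock: 16.75
tool_pos: [0.5556, -0.1647, 0.1815]
orientation: [-180.0, -0.1, -31.6]
force: [-1.8, 0.5, 8.0]
opening: 0.0489
gripper_force: 21.2
```

```bash
python3 mv.py .555 -.164 .182 -24
```

```text
t 16.75 at [ 0.5556 -0.1647  0.1815] [-1.7996e+02 -1.1000e-01 -3.1630e+01] q6 55.5 F [-1.84  0.55  8.05] M [-0.079  0.538  0.079] open 0.0489 gf 21.2
translation [-0.9 -0.2 -0.5] rotation [-0.01 -0.02 -1.53]
```

Emit:
{"name": "arm_command", "arguments": {
  "steps": [
    {"translation":[0,0,0],"rotation":[0,0,0.2],"claw":48.2},
    {"translation":[0,0,0],"rotation":[0,0,0.4],"claw":48.2},
    {"translation":[0,0,0],"rotation":[0,0,0.6],"claw":48.2},
    {"translation":[0,0,0],"rotation":[0,0,0.8],"claw":48.2},
    {"translation":[0,0,0],"rotation":[0,0,1.0],"claw":48.2}
  ]
}}

```text
clock: 17.25
tool_pos: [0.5557, -0.1647, 0.1815]
orientation: [-180.0, -0.1, -36.6]
force: [-0.7, 0.5, 7.4]
opening: 0.0485
gripper_force: 21.2
```

Emit:
{"name": "arm_command", "arguments": {
  "steps": [
    {"translation":[0,0,0],"rotation":[0,0,0.2],"claw":48.2},
    {"translation":[0,0,0],"rotation":[0,0,0.4],"claw":48.2},
    {"translation":[0,0,0],"rotation":[0,0,0.6],"claw":48.2},
    {"translation":[0,0,0],"rotation":[0,0,0.8],"claw":48.2},
    {"translation":[0,0,0],"rotation":[0,0,1.0],"claw":48.2}
  ]
}}

```text
clock: 17.75
tool_pos: [0.5557, -0.1646, 0.1815]
orientation: [-179.9, -0.1, -41.6]
force: [-1.0, 0.3, 7.0]
opening: 0.0486
gripper_force: 21.2
```

```bash
python3 mv.py .555 -.164 .182 -24
```

```text
t 17.75 at [ 0.5557 -0.1646  0.1815] [-1.7994e+02 -1.0000e-01 -4.1630e+01] q6 45.5 F [-1.02  0.32  7.04] M [-0.032  0.451  0.116] open 0.0486 gf 21.2
translation [-0.9 -0.  -0.5] rotation [-0.01 -0.02 -3.53]
```

Home should lie between -43° and -50°. I'll use smaller steps and watch the torque.

Emit:
{"name": "arm_command", "arguments": {
  "steps": [
    {"translation":[0,0,0],"rotation":[0,0,0.12],"claw":48.2},
    {"translation":[0,0,0],"rotation":[0,0,0.24],"claw":48.2},
    {"translation":[0,0,0],"rotation":[0,0,0.36],"claw":48.2},
    {"translation":[0,0,0],"rotation":[0,0,0.48],"claw":48.2},
    {"translation":[0,0,0],"rotation":[0,0,0.6],"claw":48.2}
  ]
}}

```text
clock: 18.25
tool_pos: [0.5557, -0.1647, 0.1815]
orientation: [-179.9, -0.1, -44.6]
force: [-0.8, 0.3, 6.9]
opening: 0.0486
gripper_force: 21.2
```

```bash
python3 mv.py .555 -.164 .182 -24
```

```text
t 18.25 at [ 0.5557 -0.1647  0.1815] [-1.7994e+02 -1.0000e-01 -4.4620e+01] q6 42.5 F [-0.82  0.26  6.86] M [-0.018  0.464  0.121] open 0.0486 gf 21.2
translation [-0.9  0.  -0.5] rotation [-0.01 -0.02 -4.12]
```

Emit:
{"name": "arm_command", "arguments": {
  "steps": [
    {"translation":[0,0,0],"rotation":[0,0,0.1],"claw":48.2},
    {"translation":[0,0,0],"rotation":[0,0,0.2],"claw":48.2},
    {"translation":[0,0,0],"rotation":[0,0,0.3],"claw":48.2}
  ]
}}

```text
clock: 18.55
tool_pos: [0.5557, -0.1646, 0.1815]
orientation: [-179.9, -0.1, -46.1]
force: [-1.0, -0.4, 6.5]
opening: 0.0485
gripper_force: 21.2
```

```bash
python3 mv.py .555 -.164 .182 -24
```

```text
t 18.55 at [ 0.5557 -0.1646  0.1815] [-1.7993e+02 -1.0000e-01 -4.6110e+01] q6 41.0 F [-1.   -0.41  6.46] M [-0.006  0.461  0.089] open 0.0485 gf 21.2
translation [-0.9  0.1 -0.5] rotation [-0.01 -0.02 -4.42]
```

Emit:
{"name": "arm_command", "arguments": {
  "steps": [
    {"translation":[0,0,0],"rotation":[0,0,0.1],"claw":48.2},
    {"translation":[0,0,0],"rotation":[0,0,0.2],"claw":48.2},
    {"translation":[0,0,0],"rotation":[0,0,0.3],"claw":48.2}
  ]
}}

```text
clock: 18.85
tool_pos: [0.5557, -0.1647, 0.1815]
orientation: [-179.9, -0.1, -47.6]
force: [-1.3, 0.1, 7.3]
opening: 0.0483
gripper_force: 21.2
```

```bash
python3 mv.py .555 -.164 .182 -24
```

```text
t 18.85 at [ 0.5557 -0.1647  0.1815] [-1.7993e+02 -9.0000e-02 -4.7610e+01] q6 39.5 F [-1.31  0.05  7.33] M [-0.012  0.461  0.095] open 0.0483 gf 21.2
translation [-1.   0.1 -0.5] rotation [-0.01 -0.02 -4.72]
```

Emit:
{"name": "arm_command", "arguments": {
  "steps": [
    {"translation":[0,0,0],"rotation":[0,0,0.1],"claw":48.2},
    {"translation":[0,0,0],"rotation":[0,0,0.2],"claw":48.2}
  ]
}}

```text
clock: 19.05
tool_pos: [0.5557, -0.1647, 0.1815]
orientation: [-179.9, -0.1, -48.6]
force: [-0.9, -0.2, 7.9]
opening: 0.0487
gripper_force: 21.2
```

```bash
python3 mv.py .555 -.164 .182 -24
```

```text
t 19.05 at [ 0.5557 -0.1647  0.1815] [-1.7993e+02 -9.0000e-02 -4.8610e+01] q6 38.5 F [-0.89 -0.17  7.92] M [-0.063  0.478  0.141] open 0.0487 gf 21.2
translation [-1.   0.1 -0.5] rotation [-0.01 -0.02 -4.92]
```

Emit:
{"name": "arm_command", "arguments": {
  "steps": [
    {"translation":[0,0,0],"rotation":[0,0,0.1],"claw":48.2},
    {"translation":[0,0,0],"rotation":[0,0,0.2],"claw":48.2}
  ]
}}

```text
clock: 19.25
tool_pos: [0.5555, -0.1648, 0.1815]
orientation: [-180.0, -0.1, -49.6]
force: [-2.6, -0.7, 7.3]
opening: 0.0487
gripper_force: 21.3
```

```bash
python3 mv.py .555 -.164 .182 -24|head -1
```

```text
t 19.25 at [ 0.5555 -0.1648  0.1815] [-1.7995e+02 -9.0000e-02 -4.9600e+01] q6 37.5 F [-2.63 -0.71  7.32] M [-0.284  0.713  0.216] open 0.0487 gf 21.3
```

Emit:
{"name": "arm_command", "arguments": {
  "steps": [
    {"translation":[0,0,0],"rotation":[0,0,0.1],"claw":48.2},
    {"translation":[0,0,0],"rotation":[0,0,0.2],"claw":48.2}
  ]
}}

```text
clock: 19.45
tool_pos: [0.5553, -0.1649, 0.1815]
orientation: [-180.0, -0.1, -50.6]
force: [-2.2, -1.9, 7.4]
opening: 0.0485
gripper_force: 21.4
```

```bash
python3 mv.py .555 -.164 .182 -24|head -1
```

```text
t 19.45 at [ 0.5553 -0.1649  0.1815] [-1.7998e+02 -7.0000e-02 -5.0600e+01] q6 36.5 F [-2.18 -1.9   7.39] M [-0.44   0.98   0.222] open 0.0485 gf 21.4
```

Emit:
{"name": "arm_command", "arguments": {
  "steps": [
    {"translation":[0,0,0],"rotation":[0,0,0.1],"claw":48.2},
    {"translation":[0,0,0],"rotation":[0,0,0.2],"claw":48.2}
  ]
}}

```text
clock: 19.65
tool_pos: [0.555, -0.1651, 0.1815]
orientation: [180.0, -0.1, -51.6]
force: [-3.9, -1.9, 8.5]
opening: 0.0482
gripper_force: 21.5
```

```bash
python3 mv.py .555 -.164 .182 -24|head -1
```

```text
t 19.65 at [ 0.555  -0.1651  0.1815] [ 1.7999e+02 -7.0000e-02 -5.1600e+01] q6 35.5 F [-3.85 -1.92  8.52] M [-0.738  1.291  0.269] open 0.0482 gf 21.5
```

The torque has been rising since about -49°, so the stop is being met. One or two more small steps to make sure.

Emit:
{"name": "arm_command", "arguments": {
  "steps": [
    {"translation":[0,0,0],"rotation":[0,0,0.1],"claw":48.2},
    {"translation":[0,0,0],"rotation":[0,0,0.2],"claw":48.2}
  ]
}}

```text
clock: 19.85
tool_pos: [0.5547, -0.1652, 0.1814]
orientation: [180.0, -0.1, -52.6]
force: [-3.2, -2.6, 9.2]
opening: 0.0487
gripper_force: 21.5
```

```bash
python3 mv.py .555 -.164 .182 -24|head -1
```

```text
t 19.85 at [ 0.5547 -0.1652  0.1814] [ 1.7996e+02 -5.0000e-02 -5.2600e+01] q6 34.5 F [-3.16 -2.65  9.16] M [-0.935  1.562  0.305] open 0.0487 gf 21.5
```

Emit:
{"name": "arm_command", "arguments": {
  "steps": [
    {"translation":[0,0,0],"rotation":[0,0,0.1],"claw":48.2},
    {"translation":[0,0,0],"rotation":[0,0,0.1],"claw":48.2}
  ]
}}

```text
clock: 20.05
tool_pos: [0.5547, -0.1653, 0.1814]
orientation: [180.0, -0.1, -53.1]
force: [-3.6, -1.6, 8.5]
opening: 0.0481
gripper_force: 21.5
```

```bash
python3 mv.py .555 -.164 .182 -24|head -1
```

```text
t 20.05 at [ 0.5547 -0.1653  0.1814] [ 1.7995e+02 -6.0000e-02 -5.3080e+01] q6 34.1 F [-3.61 -1.62  8.5 ] M [-0.84   1.504  0.368] open 0.0481 gf 21.5
```

Emit:
{"name": "arm_command", "arguments": {
  "steps": [
    {"translation":[0,0,0],"rotation":[0,0,0],"claw":50},
    {"translation":[0,0,0],"rotation":[0,0,0],"claw":52},
    {"translation":[0,0,0],"rotation":[0,0,0],"claw":54},
    {"translation":[0,0,0],"rotation":[0,0,0],"claw":55},
    {"translation":[0,0,0],"rotation":[0,0,0],"claw":55}
  ]
}}

```text
clock: 20.55
tool_pos: [0.5553, -0.1649, 0.1812]
orientation: [-180.0, -0.1, -53.1]
force: [-1.2, -1.6, 6.4]
opening: 0.0552
gripper_force: 7.5
```

```bash
python3 mv.py .555 -.164 .182 -24|head -1
```

```text
t 20.55 at [ 0.5553 -0.1649  0.1812] [-1.7998e+02 -7.0000e-02 -5.3070e+01] q6 34.1 F [-1.24 -1.57  6.4 ] M [-0.521  0.606  0.326] open 0.0552 gf 7.5
```

Emit:
{"name": "arm_command", "arguments": {
  "steps": [
    {"translation":[0,0,0],"rotation":[0,0,0],"claw":57},
    {"translation":[0,0,0],"rotation":[0,0,0],"claw":57},
    {"translation":[0,0,0],"rotation":[0,0,0],"claw":57}
  ]
}}

```text
clock: 20.85
tool_pos: [0.5553, -0.1649, 0.1812]
orientation: [-180.0, -0.1, -53.1]
force: [-1.6, -1.1, 5.2]
opening: 0.0572
gripper_force: 6.3
```

```bash
python3 mv.py .555 -.164 .182 -24|head -1
```

```text
t 20.85 at [ 0.5553 -0.1649  0.1812] [-1.7998e+02 -7.0000e-02 -5.3070e+01] q6 34.1 F [-1.59 -1.1   5.18] M [-0.546  0.554  0.351] open 0.0572 gf 6.3
```

Both tabs follow the fingers outward with spring force, so they are in the notches. Releasing fully and rising.

Emit:
{"name": "arm_command", "arguments": {
  "steps": [
    {"translation":[0,0,0],"rotation":[0,0,0],"claw":60},
    {"translation":[0,0,0],"rotation":[0,0,0],"claw":64},
    {"translation":[0,0,0],"rotation":[0,0,0],"claw":72},
    {"translation":[0,0,0],"rotation":[0,0,0],"claw":74},
    {"translation":[0,0,0],"rotation":[0,0,0],"claw":74}
  ]
}}

```text
clock: 21.35
tool_pos: [0.5549, -0.1644, 0.1803]
orientation: [180.0, 0.0, -53.1]
force: [0.8, 0.1, 0.5]
opening: 0.0735
gripper_force: 0.0
```

Emit:
{"name": "arm_command", "arguments": {
  "steps": [
    {"translation":[0,0,-10],"rotation":[0,0,0],"claw":74},
    {"translation":[0,0,-30],"rotation":[0,0,0],"claw":74},
    {"translation":[0,0,-60],"rotation":[0,0,0],"claw":74},
    {"translation":[0,0,-100],"rotation":[0,0,0],"claw":74},
    {"translation":[0,0,-140],"rotation":[0,0,0],"claw":74}
  ]
}}

```text
clock: 21.85
tool_pos: [0.5545, -0.1646, 0.3228]
orientation: [-180.0, -0.0, -53.1]
force: [0.9, 0.0, 0.1]
opening: 0.0741
gripper_force: 0.0
```

Emit:
{"name": "arm_command", "arguments": {
  "steps": [
    {"translation":[-90,-90,-10],"rotation":[0,0,0],"claw":74},
    {"translation":[-90,-90,-10],"rotation":[0,0,0],"claw":74},
    {"translation":[-90,-90,-10],"rotation":[0,0,0],"claw":74},
    {"translation":[-90,-90,-10],"rotation":[0,0,0],"claw":74}
  ]
}}

```text
clock: 22.25
tool_pos: [0.5734, -0.0355, 0.3318]
orientation: [-179.9, -0.0, -52.9]
force: [-0.0, -0.3, -0.0]
opening: 0.0736
gripper_force: 0.0
```

Run:
```python
from h import *
q,e=snap("side","s6"); p,d=snap("top","t6")
cv2.imwrite("pics/crop7.png",np.hstack([cv2.resize(im[y-35:y+35,x-35:x+35,::-1],(400,400),interpolation=cv2.INTER_CUBIC) for im,x,y in((p,341,206),(q,292,160))]))
for n,im,D,(x,y) in(("side",q,e,(295,155)),("top",p,d,(344,206))):
    r=28; h=cv2.cvtColor(im[y-r:y+r,x-r:x+r],cv2.COLOR_RGB2HSV)
    for nm,lo,hi in(("blue",(100,110,40),(130,255,255)),("orange",(3,130,80),(20,255,255))):
        m=cv2.inRange(h,lo,hi); k,l,st,ce=cv2.connectedComponentsWithStats(m)
        for i in range(1,k):
            if st[i,4]>5:
                px=np.argwhere(l==i)[:,::-1]+[x-r,y-r]; P=pts(n,D,px); print(n,nm,st[i,4],px.mean(0).round(1),np.percentile(P,[10,50,90],axis=0).round(4).tolist())
```

```text
side blue 130 [295.3 157.2] [[0.5379, -0.1636, 0.1704], [0.5482, -0.1545, 0.1893], [0.5593, -0.1476, 0.1972]]
side orange 42 [305.4 150.4] [[0.5277, -0.1875, 0.181], [0.5308, -0.1764, 0.1984], [0.5388, -0.174, 0.2108]]
side orange 31 [284.7 156.3] [[0.5693, -0.1463, 0.1779], [0.5717, -0.1416, 0.1866], [0.5742, -0.1401, 0.203]]
top blue 297 [346.  205.5] [[0.5324, -0.184, 0.1691], [0.5505, -0.1646, 0.1884], [0.5764, -0.151, 0.1995]]
top orange 34 [337.9 194.6] [[0.5689, -0.1527, 0.1772], [0.5771, -0.1453, 0.2088], [0.5827, -0.1408, 0.2135]]
top orange 7 [337.7 211. ] [[0.515, -0.1501, 0.1753], [0.5398, -0.1452, 0.1784], [0.5424, -0.1178, 0.4392]]
top orange 35 [353.5 213.5] [[0.5283, -0.1883, 0.1776], [0.5324, -0.1812, 0.1978], [0.5388, -0.173, 0.213]]
top orange 10 [341.4 231.3] [[0.5004, -0.1799, 0.029], [0.5035, -0.1711, 0.0378], [0.5042, -0.1627, 0.04]]
```

View pics/crop7.png

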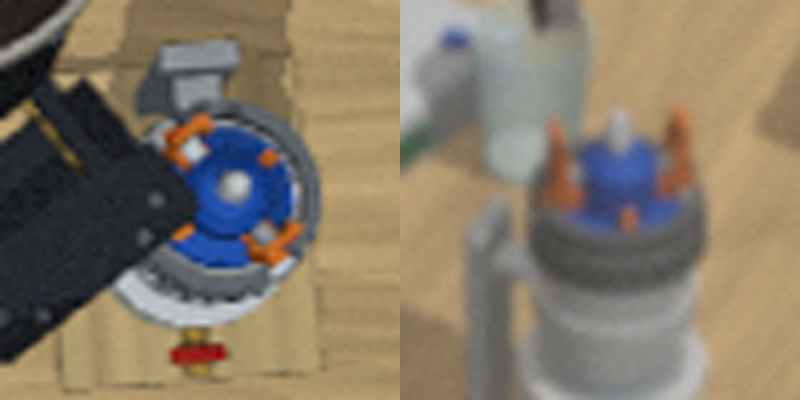

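The picture shows the cap upright and level inside the guard. Both orange tabs are spread evenly, about 29 mm from the axis, at top (190,140) and (275,245). Tab tops are at z ≈ 0.212 against 0.211 expected when locked, and the gripper is clear.

```bash
python3 -c "
from plant import ctrl
print(ctrl.close_job())"
```

```text
the job is handed in; nothing more can be done
None
```

The blue cap is fitted to the column, turned to the stop, with both tabs sprung out and the gripper clear; I handed the job in at about 22 s, but no verdict was returned.

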